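Load check of a wheelchair footplate with hanging test weights

ROBOT

A 6-joint arm with a two-finger parallel gripper is mounted at the origin on the work surface. World frame = base frame: x ahead of the robot, y to its left, z up, the work surface at z = 0. Lengths are in mm, angles in rad, forces in N, time in s.
With the tool pointing down it reaches from about 425 to 925 mm from the base axis. Payload 12.5 kg.
Tool frame: the origin (TCP) lies at the very end of the fingers, on their centre line; the grasp point (between the pads) lies 19 mm behind it (ctrl.tcp_to_grasp is the distance from the TCP to the grasp point, in mm); y points along the fingers, x is the direction in which the jaws open and shut, and the axes are right-handed (so a half turn about y gives the same grasp; the last joint's range is limited). The gripper opens to 85 mm and grips with 20 to 120 N. Pads are 22 mm wide; open, the fingers measure 114 mm over their backs; the gripper's body (76 mm by 85 mm) begins 54 mm behind the grasp point. The pads swing forward as they close: fully open they stand 13 mm farther back than shut.
Start: joints at [-1.289, 0.491, 1.559, -0, 1.092, -0.106], TCP at [236.369, -578.597, 231.327] pointing down, gripper open.
Joint ranges: [-3.1, 3.1], [-0.84, 2.19], [0.05, 2.79], [-1.13, 4.28], [0.06, 2.93], [-2.69, 2.69]. Speed limits (rad/s): [2.22, 2.22, 2.79, 3.14, 3.14, 3.14].

INTERFACE

Orientations are given as a unit quaternion [w, x, y, z].
In Python, from workcell import ctrl gives the robot as it stands. Calls block until the motion is done:
- ctrl.reach(position, orientation): joint-space move of the TCP to a pose.
- ctrl.move_linear(position, rot=None, feed=150): straight line of the TCP; rot=None keeps the orientation; feed is the mean speed in mm/s.
- ctrl.set_joints(angles): joint-space move.
- ctrl.command_gripper(opening, f_grip=None): finger opening in mm; f_grip is the grip in N (None keeps the last); returns when the fingers have stopped.
- ctrl.hold(seconds).
- ctrl.inverse_kinematics(position, orientation): joint angles nearest the present ones, or None.
- ctrl.read_camera(name): name is "side" or "top"; returns a dict with "color" (420x560x3 uint8, blue, green, red), "z_map" (420x560 float32, mm along the optical axis (not along the pixel's ray), 0 where there is no reading), "vfov" (degrees; the focal length in pixels is half the picture's height over the tangent of half this angle, whatever the lens; pixels are square), "cx", "cy" (the principal point, pixels), "extrinsics" (4x4, takes a point from camera to world coordinates). Camera axes: x right, y down, z forward; pixel columns grow to the right and rows downward; lengths in mm; the calibration is good to about 2 mm. A picture is of the moment at which its call begins.
A pose or a line that the arm cannot do raises ctrl.Unreachable and nothing moves.
- ctrl.hand_in(): hands the job in, once; it reports no verdict.
Trained networks look in the newest picture that a camera, given by its name, has taken for a name from the list of things; names that differ only in an ending like _2 or _b are one class to them, and where a whole thing is asked for, a point or a joint stands for the part that bears it (a point fixed in the world has none). Each returns a list of dicts, best first, with "p" (0 to 1); they miss things now and then, are a little off and sometimes report something else, mostly with a low value. They report only what shows in the picture. A call takes as long as a camera call. They do not tell look-alikes from the thing itself.
- ctrl.recognise(camera, query): "centre" ([x, y, z] in mm, in the coordinates of the camera as it stood for that picture, good to about 4 mm: the middle of the surface that is visible of it).
Readings, each from a call of its own:
- ctrl.get_t(): time.
- ctrl.get_q(): joint angles.
- ctrl.get_qd(): joint speeds.
- ctrl.get_joint_torque(): joint torques, N m.
- ctrl.get_tool_pos(): TCP position.
- ctrl.get_eef_rot(): TCP orientation.
- ctrl.get_force(): force on the tool from outside, world axes, zero at the start.
- ctrl.get_moment(): the same for the moment, N m.
- ctrl.get_width(): finger opening in mm.
Only numpy, scipy, OpenCV 4.12 (cv2) and the standard library are available. Lean on these libraries where they do the work, as an engineer would, in place of code of your own. Each camera call takes 0.05 s, during which the arm holds its last target. There are 200 camera calls.

TASK

Check the wheelchair footplate: with nothing on the plate press the white zero button fully down and let it go, then lift every test weight off the rack, stand them all upright and well inside the edges of the black footplate, and press the green test button fully down and let it go while they all stand there. Then put all the weights away standing upright in the red crate. Never press the red stop button, never let a weight fall over, and leave the other tools and parts on the bench where they are.

Things in the scene. Friction and masses are not known exactly. Their poses are not given: they have to be found in the camera images.
- rack: fixed blue rack of square tube, 442 mm wide (its y), top 231 mm high; origin on the table below the top beam's centre line. Four level pegs along its own -x (towards the robot) at y = -144, -48, 48, 144 mm
- rack_peg_line (a point): point at the middle of the rack, 45 mm out (-x) from the beam's centre line, at the height of the pegs' centre lines, 220 mm above the table. The steel pegs are 10 mm thick and end 86 mm out from the beam's centre line in an upturned tip, highest point 239 mm above the table. Only the hanging weights' yokes stand higher
- weight1_mid (a point): test weight, 0.4 to 0.65 kg, may be absent (None): dark round steel body 56 mm across, 40 mm high, yellow band; on it an upright steel loop (yoke) 34 mm wide along the weight's y, 14 mm deep along x, its top 100 mm above the underside, open window 22 mm wide (y) and 52 mm high. This point is half-way up, 50 mm above the underside; z up the weight. It stands firmly by itself
- weight2_mid (a point): test weight like weight1 (may be absent: None), this point half-way up. At the start each weight present hangs upright by its yoke on its own peg, 36 to 50 mm out from the beam's centre line, x and y along the rack's, underside about 133 mm above the table
- weight3_mid (a point): test weight like weight1 (may be absent: None), this point half-way up. To come off, a weight is lifted 20 to 40 mm (best 28) and then drawn about 65 mm along the rack's -x, past the peg's tip
- weight4_mid (a point): test weight like weight1 (may be absent: None), this point half-way up
- plate_top (a point): fixed load-check rig on the left: square black footplate 200 x 200 mm with two yellow edge stripes; this point is the centre of its flat top, 50 mm above the table; x and y along its edges, z up. There is nothing on it at the start
- crate_floor (a point): loose open red crate on the right, 220 x 220 mm outside, walls 40 mm high and 6 mm thick, 1.2 kg, empty at the start; this point is the centre of its inner floor, 6 mm above the table, inside 208 x 208 mm; x and y along its walls, z up
- panel: fixed grey control panel, 90 (x) x 200 (y) x 50 mm high, origin under its centre; the three round push buttons stand in a row along its y, 65 mm apart, in an order that varies
- zero_top (a point): centre of the top of the WHITE button (zero), 32 mm across, about 73 mm above the table when up, pressed straight down; it sits in a black collar 48 mm across which is 11 mm below the button's top when up
- zero (a joint): travel of the white zero button: 0 up, 0.007 m fully down; spring, about 1.5 N to start and 5 N fully down; springs back when let go
- test_top (a point): centre of the top of the GREEN button (test), same size and height as the white one
- test (a joint): travel of the green test button: 0 up, 0.007 m fully down, same spring
- stop_top (a point): centre of the top of the RED button (stop), same size; it must not be pressed
- stop (a joint): travel of the red stop button: 0 up, 0.007 m fully down
- bearing: bystander: steel bearing ring lying flat, 62 mm across, 18 mm high, origin under its centre
- tube_offcut: bystander: short piece of square steel tube lying down, 60 x 30 x 30 mm, origin under its centre
- locking_pliers: bystander: steel locking pliers lying flat, about 180 mm long along x, 16 mm high, origin under the middle
- pipe_stub: bystander: upright steel pipe stub, 48 mm across, 65 mm high, origin under its centre
- hammer: bystander: hammer lying along its x axis on the far right
- oil: bystander: yellow oil bottle, 60 mm across, 150 mm high, at the left
Things that resemble listed ones, but are neither listed nor needed, are in the scene too. What is shaped like the part that bears weight2_mid but pink is not meant. What is shaped like the part that bears weight4_mid but orange is not meant.

How it is judged:
By the outcome, as a careful person would: the job done as asked, in the order asked, and still so for the second after the job is handed in, with the robot touching nothing.
Of weight1, weight2, weight3, weight4 only 2 to 3 are there at a start; the rules pass over those that are not, and their reading is None.
At some moment in a run one of crate may be knocked a few centimetres aside while the robot is not near it.
It also fails if it takes over 210 s, if anything falls off the work surface, if the arm or the gripper's body presses on something with over 40 N, if the wrist force passes 120 N, or if a joint passes its speed limit or range.

## Working session

There is one attempt and no reset: what is moved stays moved. The work goes in short steps, each a Python script; the robot and the scene stay as the last script left them, time stands still between calls to the robot, and variables do not carry over. Pictures are saved under pics/ and viewed, about 12 in all and at most 16, crops included, and the job is handed in when it is done.

```bash
ls; mkdir -p pics
cat > h.py <<'E'
import numpy as np, cv2
from workcell import ctrl
def cam(n):
    d=ctrl.read_camera(n); h=d["color"].shape[0]; d["f"]=h/2/np.tan(np.radians(d["vfov"])/2); d["E"]=np.array(d["extrinsics"]); return d
def cloud(d):
    z=d["z_map"].astype(float); v,u=np.mgrid[:z.shape[0],:z.shape[1]]
    P=np.stack([(u-d["cx"])*z/d["f"],(v-d["cy"])*z/d["f"],z],-1)
    W=P@d["E"][:3,:3].T+d["E"][:3,3]; W[z<=0]=np.nan; return W
def w2p(d,p):
    c=d["E"][:3,:3].T@(np.array(p)-d["E"][:3,3]); return c[:2]/c[2]*d["f"]+[d["cx"],d["cy"]]
E
python3 - <<'E'
from h import *
for n in ("top","side"):
    d=cam(n); cv2.imwrite(f"pics/{n}0.png",d["color"]); W=cloud(d); np.save(f"{n}0.npy",W); np.save(f"{n}0c.npy",d["color"])
    print(n,d["f"],d["E"].round(3).tolist())
    for q in ["weight1_mid","rack","plate_top","crate_floor","zero_top","test_top","stop_top","panel","bearing","pipe_stub","oil"]:
        for r in ctrl.recognise(n,q)[:6]:
            w=d["E"][:3,:3]@r["centre"]+d["E"][:3,3]; print(q,round(r["p"],2),w.round(),w2p(d,w).round())
E
```

```text
pics
top 399.75176956599597 [[-0.014, -0.987, 0.16, 350.769], [-0.999, 0.019, 0.03, -42.285], [-0.033, -0.16, -0.987, 1391.399], [0.0, 0.0, 0.0, 1.0]]
weight1_mid 0.77 [ 640. -127.  168.] [322. 178.]
rack 0.6 [699.   0. 223.] [281. 156.]
plate_top 0.97 [463. 265.  48.] [205. 240.]
crate_floor 0.73 [ 470. -315.    5.] [375. 236.]
crate_floor 0.53 [ 637. -125.  171.] [322. 179.]
zero_top 0.62 [492. -57.  72.] [301. 229.]
zero_top 0.28 [358.  20.  14.] [279. 270.]
test_top 0.64 [501.  73.  73.] [261. 227.]
stop_top 0.39 [505.  11.  74.] [280. 225.]
panel 0.81 [475.  11.  48.] [281. 235.]
panel 0.23 [ 473. -315.    9.] [376. 235.]
bearing 0.61 [594.  58.  17.] [267. 202.]
pipe_stub 0.58 [419. 516.  44.] [132. 254.]
oil 0.58 [546. 517.  95.] [127. 215.]
side 396.1286411213841 [[-0.828, -0.417, 0.374, 81.715], [-0.56, 0.627, -0.541, 631.806], [-0.009, -0.658, -0.753, 1051.485], [0.0, 0.0, 0.0, 1.0]]
weight1_mid 0.88 [ 642. -124.  176.] [269. 172.]
rack 0.87 [707.  80. 208.] [211. 195.]
plate_top 0.75 [458. 288.  46.] [239. 318.]
crate_floor 0.96 [ 481. -320.   10.] [337. 191.]
zero_top 0.5 [421. 518.  44.] [192. 401.]
test_top 0.59 [503.  75.  76.] [270. 251.]
stop_top 0.59 [498.  13.  71.] [283. 239.]
panel 0.94 [469.  33.  47.] [287. 253.]
panel 0.36 [643. -24. 175.] [250. 190.]
bearing 0.57 [594.  59.  17.] [250. 246.]
pipe_stub 0.91 [422. 520.  42.] [191. 402.]
pipe_stub 0.6 [ 642. -122.  176.] [269. 172.]
pipe_stub 0.52 [706.  82. 208.] [211. 195.]
oil 0.85 [536. 531.  95.] [149. 371.]
oil 0.24 [456. 293.  47.] [238. 320.]
```

Run:
```python
from h import *
a=cv2.imread("pics/top0.png"); cv2.imwrite("pics/top0c.png",cv2.resize(a[110:310,110:430],None,fx=2.5,fy=2.5,interpolation=3))
a=cv2.imread("pics/side0.png"); cv2.imwrite("pics/side0c.png",cv2.resize(a[100:340,120:420],None,fx=2.5,fy=2.5,interpolation=3))
```

```text
(no output)
```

View pics/top0c.png

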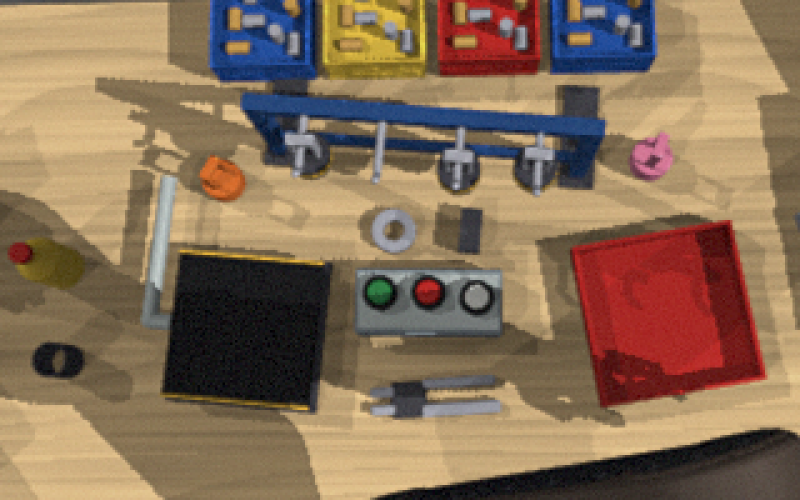

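View pics/side0c.png

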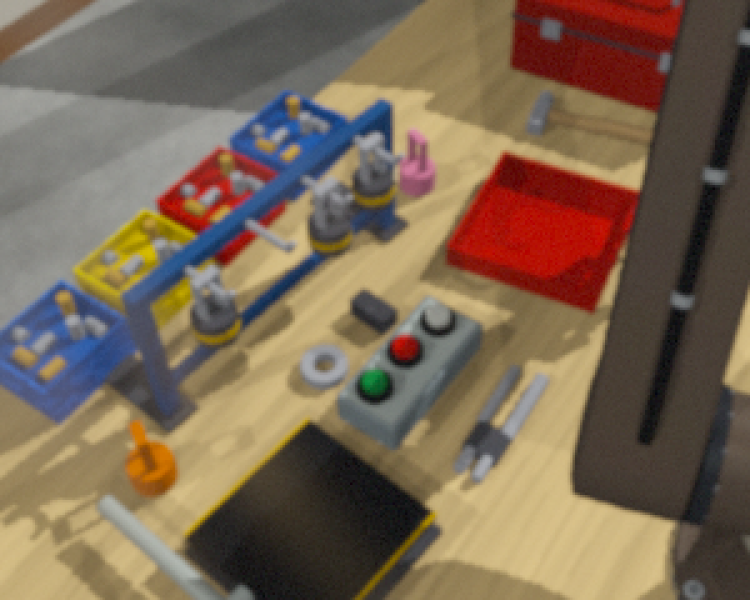

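The images show three weights, hanging on the 1st, 3rd and 4th pegs from the left. The orange and pink decoys stand on the table. Buttons from left to right are green, red, white. The plate is on the left with a grey tube beside it, and the crate is on the right. Next I'll measure the geometry.

```bash
cat >> h.py <<'E'
def masks(c):
    hsv=cv2.cvtColor(c,cv2.COLOR_BGR2HSV).astype(int); return hsv[...,0],hsv[...,1],hsv[...,2]
def rect(P):
    (c,s,a)=cv2.minAreaRect(P[:,:2].astype(np.float32)); a=(a+45)%90-45; return np.array(c),np.array(s),a
def crate(d):
    W=cloud(d); H,S,V=masks(d["color"]); x,y,z=W[...,0],W[...,1],W[...,2]
    m=((H<8)|(H>172))&(S>130)&(x>250)&(x<650)&(y<-130)&(y>-520)&(z<60)
    m=cv2.morphologyEx(m.astype(np.uint8),cv2.MORPH_OPEN,np.ones((3,3)))>0
    top=m&(z>30)&(z<50); return rect(W[top])
E
python3 - <<'E'
from h import *
d=cam("top"); W=cloud(d); x,y,z=W[...,0],W[...,1],W[...,2]; H,S,V=masks(d["color"])
print("crate",crate(d))
near=(x>560)&(x<800)&(abs(y)<320)
m=(H>100)&(H<125)&(S>110)&near&(z>215)&(z<245); P=W[m]; print("beam",rect(P),np.nanmedian(P[:,2]),len(P))
c,s,a=rect(P); th=np.radians(a); X=np.array([np.cos(th),np.sin(th)]); Y=np.array([-X[1],X[0]])
m=(S<70)&near&(z>212)&(z<275); Q=W[m]; L=np.c_[(Q[:,:2]-c)@X,(Q[:,:2]-c)@Y,Q[:,2]]
for p in (-144,-48,48,144):
    k=L[(abs(L[:,1]-p)<25)]; 
    print(p,len(k),np.median(k,0).round(1), "wide part x:",k[abs(k[:,1]-np.median(k[:,1]))>9].round(0)[:14].tolist(), "xrange",k[:,0].min().round(),k[:,0].max().round())
pl=(V<60)&(x>330)&(x<600)&(y>150)&(y<400)&(z>42)&(z<58); pl=cv2.morphologyEx(pl.astype(np.uint8),cv2.MORPH_OPEN,np.ones((3,3)))>0
print("plate",rect(W[pl]),np.median(W[pl],0))
t=(x>330)&(x<750)&(y>150)&(y<480)&(z>62); print("tall near plate",len(W[t]),W[t].min(0),W[t].max(0)); np.save("tall.npy",W[t])
t2=t&(S<60)&(x<620); print(W[t2].min(0),W[t2].max(0),np.median(W[t2],0))
b=(x>430)&(x<560)&(abs(y-10)<120)&(z>66)&(z<85)
for n,mm in (("g",(H>45)&(H<85)&(S>80)),("r",((H<10)|(H>170))&(S>100)),("w",(S<50)&(V>110))):
    k=W[b&mm]; print(n,len(k),np.median(k,0).round(1),((k.min(0)+k.max(0))/2).round(1))
E
```

```text
crate (array([ 472.33349609, -312.43273926]), array([219.8430481 , 221.71954346]), 8.801904678344727)
beam (array([697.91589355,   7.80348206]), array([436.81304932,  23.08055687]), -5.6609344482421875) 229.87710258567733 1080
-144 141 [ -40.5 -142.7  227. ] wide part x: [[12.0, -122.0, 225.0], [12.0, -125.0, 225.0], [10.0, -158.0, 231.0], [-9.0, -121.0, 212.0], [-11.0, -124.0, 218.0], [-10.0, -127.0, 217.0], [-12.0, -130.0, 225.0], [-10.0, -133.0, 220.0], [-11.0, -154.0, 216.0], [-10.0, -160.0, 216.0], [-11.0, -163.0, 220.0], [-10.0, -166.0, 216.0], [-32.0, -128.0, 228.0], [-32.0, -131.0, 230.0]] xrange -90.0 12.0
-48 142 [-48.1 -47.  228.5] wide part x: [[11.0, -35.0, 229.0], [10.0, -38.0, 231.0], [-10.0, -27.0, 213.0], [-11.0, -33.0, 217.0], [-11.0, -36.0, 216.0], [-11.0, -61.0, 215.0], [-11.0, -67.0, 214.0], [-11.0, -73.0, 217.0], [-43.0, -33.0, 230.0], [-43.0, -36.0, 232.0], [-42.0, -57.0, 234.0], [-40.0, -60.0, 229.0], [-46.0, -30.0, 229.0], [-46.0, -33.0, 232.0]] xrange -89.0 11.0
48 96 [-42.6  48.2 223.5] wide part x: [[-10.0, 71.0, 219.0], [-10.0, 67.0, 220.0], [-10.0, 64.0,
[... 308 characters left out ...]
232.0], [-36.0, 158.0, 231.0], [-36.0, 155.0, 233.0], [-40.0, 160.0, 233.0], [-40.0, 157.0, 234.0], [-38.0, 155.0, 229.0], [-36.0, 134.0, 229.0], [-37.0, 131.0, 230.0], [-44.0, 159.0, 237.0], [-42.0, 157.0, 231.0]] xrange -90.0 -10.0
plate (array([458.82043457, 261.50253296]), array([200.00205994, 187.66111755]), -5.936309814453125) [457.17132203 259.09454791  49.748089  ]
tall near plate 585 [622.3504024  150.14699121  62.10798038] [730.25912043 312.72086242 243.7018786 ]Traceback (most recent call last):
  File "<stdin>", line 14, in <module>
    return umr_minimum(a, axis, None, out, keepdims, initial, where)
ValueError: zero-size array to reduction operation minimum which has no identity
```

```bash
cat >> h.py <<'E'
from scipy.spatial.transform import Rotation as R
def quat(a):  # tool x at world yaw a (rad), tool y down
    x=np.array([np.cos(a),np.sin(a),0]); y=np.array([0,0,-1.]); q=R.from_matrix(np.c_[x,y,np.cross(x,y)]).as_quat(); return [q[3],q[0],q[1],q[2]]
def best(p,a):  # of the two equivalent yaws, the one least turning
    q0=np.array(ctrl.get_q()); o=[]
    for k in (a,a+np.pi):
        s=ctrl.inverse_kinematics(list(p),quat(k))
        if s is not None: o.append((np.abs(np.array(s)-q0).max(),k))
    return quat(min(o)[1])
def press(p,a):
    ctrl.command_gripper(0); q=best([p[0],p[1],110],a)
    ctrl.reach([p[0],p[1],140],q); ctrl.move_linear([p[0],p[1],77],feed=80); ctrl.hold(.2); f0=ctrl.get_force()[2]; z=77
    while z>63.5:
        z-=.5; ctrl.move_linear([p[0],p[1],z],feed=15); ctrl.hold(.05); f=ctrl.get_force()[2]-f0; print(z,round(f,1),round(ctrl.get_tool_pos()[2],1),end="; ")
        if f>13: break
    ctrl.hold(.3); ctrl.move_linear([p[0],p[1],140],feed=80); print()
E
cat > m.py <<'E'
from h import *
W=np.load("top0.npy"); c=np.load("top0c.npy"); x,y,z=W[...,0],W[...,1],W[...,2]; H,S,V=masks(c)
b=(x>430)&(x<560)&(abs(y-10)<120)&(z>66)&(z<85)
B={}
for n,mm in (("g",(H>45)&(H<85)&(S>80)),("r",((H<10)|(H>170))&(S>100)),("w",(S<50)&(V>110))):
    k=W[b&mm]; B[n]=(k.min(0)+k.max(0))/2; print(n,len(k),np.median(k,0).round(1),B[n].round(1),np.ptp(k,0).round(0))
cc=np.array([697.9,7.8]); th=np.radians(-5.66); X=np.array([np.cos(th),np.sin(th)]); Y=np.array([-X[1],X[0]])
near=(x>560)&(x<800)&(abs(y)<320); Q=W[(S<70)&near&(z>224)&(z<245)]; L=np.c_[(Q[:,:2]-cc)@X,(Q[:,:2]-cc)@Y]
WT=[]
for p in (144,-48,-144):
    k=L[(abs(L[:,1]-p)<22)&(L[:,0]<-25)]; yc=np.median(k[:,1]); k=k[abs(k[:,1]-yc)>8]
    mid=(k.min(0)+k.max(0))/2; print(p,len(k),k.min(0),k.max(0),cc+X*mid[0]+Y*p); WT.append((mid[0],p,mid[1]))
E
python3 - <<'E'
from m import *
press(B["w"],th+np.pi/2)
E
```

```text
g 71 [503.5  74.6  72.6] [504.   74.7  72.4] [34. 27. 11.]
r 74 [502.    8.5  72.6] [501.3  10.   73.2] [31. 30. 12.]
w 62 [493.9 -54.6  73.4] [494.8 -54.6  74. ] [28. 27. 13.]
144 31 [-50.29779672 127.37007508] [-35.86019239 159.88575562] [669.23303653 155.34661967]
-48 35 [-56.06838995 -63.92491523] [-40.50545187 -30.37949096] [645.11449178 -35.20368417]
-144 31 [ -44.43181548 -158.8217552 ] [ -30.67841613 -127.89538235] [ 646.32597135 -131.79407685]
76.5 0.3 76.5; 76.0 0.3 76.0; 75.5 0.3 75.5; 75.0 -0.1 75.0; 74.5 -0.1 74.5; 74.0 -0.8 74.0; 73.5 0.9 73.6; 73.0 1.8 73.0; 72.5 1.6 72.5; 72.0 2.3 72.0; 71.5 2.8 71.5; 71.0 2.7 71.0; 70.5 3.3 70.5; 70.0 3.0 70.0; 69.5 3.5 69.5; 69.0 4.2 69.0; 68.5 4.1 68.5; 68.0 4.5 68.0; 67.5 4.8 67.5; 67.0 4.4 67.0; 66.5 6.3 66.5; 66.0 12.9 66.4; 65.5 18.2 66.3;
```

```bash
cat >> h.py <<'E'
PC=np.array([458.8,261.5]); PA=np.radians(-5.9)
def loc(c,a,s): return np.array(c)+R.from_euler("z",a).as_matrix()[:2,:2]@np.array(s)
def setdown(xy,z0,zlim):   # z0 expected TCP height at contact
    ctrl.move_linear([*xy,z0+12],feed=120); ctrl.move_linear([*xy,z0+4],feed=40); ctrl.hold(.2); f0=ctrl.get_force()[2]; z=z0+4
    while z>zlim:
        z-=.5; ctrl.move_linear([*xy,z],feed=20); ctrl.hold(.04); f=ctrl.get_force()[2]-f0
        if f>3: break
    print("down at",z,"expected",z0,"f",round(f,1)); ctrl.hold(.1)
    ctrl.command_gripper(58); ctrl.move_linear([*xy,z+85],feed=180)
def grab(xy,z,a,f=40):
    q=best([*xy,z],a); ctrl.command_gripper(58); ctrl.reach([*xy,z+75],q); ctrl.move_linear([*xy,z],feed=120)
    ctrl.command_gripper(20,f_grip=f); print("width",ctrl.get_width())
E
cat > t.py <<'E'
from m import *
def take(w,slot):
    o,p,_=w; xy=cc+X*o+Y*p; grab(xy,190,th+np.pi/2)
    ctrl.move_linear([*xy,218],feed=60); print("lift f",np.round(ctrl.get_force(),1))
    xy=xy-X*72; ctrl.move_linear([*xy,218],feed=80); xy=xy-X*50; ctrl.move_linear([*xy,222],feed=120); print("w",ctrl.get_width())
    t=loc(PC,PA,slot); ctrl.move_linear([*t,222],feed=220); setdown(t,107,103); print("t",ctrl.get_t())
E
python3 - <<'E'
from t import *
take(WT[0],(0,42))
d=cam("side"); cv2.imwrite("pics/s1.png",cv2.resize(d["color"][100:400,120:420],None,fx=2,fy=2))
E
```

```text
g 71 [503.5  74.6  72.6] [504.   74.7  72.4] [34. 27. 11.]
r 74 [502.    8.5  72.6] [501.3  10.   73.2] [31. 30. 12.]
w 62 [493.9 -54.6  73.4] [494.8 -54.6  74. ] [28. 27. 13.]
144 31 [-50.29779672 127.37007508] [-35.86019239 159.88575562] [669.23303653 155.34661967]
-48 35 [-56.06838995 -63.92491523] [-40.50545187 -30.37949096] [645.11449178 -35.20368417]
-144 31 [ -44.43181548 -158.8217552 ] [ -30.67841613 -127.89538235] [ 646.32597135 -131.79407685]
width 33.59137307003032
lift f [-0.6 -0.5 -4.8]
w 33.42521496603226
down at 108.0 expected 107 f 3.7
t 23.9083
```

View pics/s1.png

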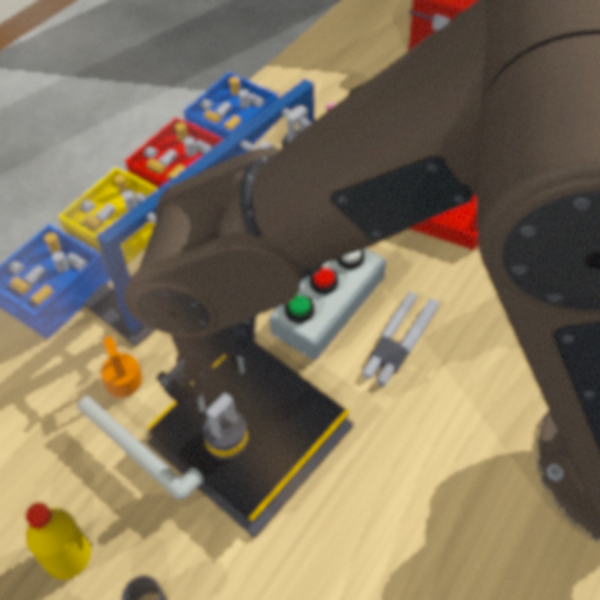

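The first weight stands upright on the plate at about (225,425) in the crop. Now the other two, then a check of the plate.

```bash
python3 - <<'E' | tail -n +7
from t import *
for w,s in ((WT[1],(42,-42)),(WT[2],(-42,-42))):
    p=ctrl.get_tool_pos(); ctrl.move_linear([p[0],p[1],265],feed=250)
    take(w,s)
p=ctrl.get_tool_pos(); ctrl.move_linear([p[0],p[1],230],feed=250)
ctrl.reach([B["g"][0],B["g"][1],200],best([B["g"][0],B["g"][1],200],th+np.pi/2))
for n in ("side","top"):
    d=cam(n); cv2.imwrite(f"pics/{n}2.png",cv2.resize(d["color"][100:400,120:420],None,fx=2,fy=2))
print(crate(d))
E
```

```text
width 34.07089161389285
lift f [ 0.6  0.4 -6.4]
w 33.60714302872377
down at 108.0 expected 107 f 4.9
t 35.025
width 33.75821043658028
lift f [ 0.3 -0.3 -5.2]
w 33.48367475658229
down at 108.0 expected 107 f 5.1
t 46.6167
(array([ 472.02575684, -312.40325928]), array([219.87324524, 222.28791809]), 8.985847473144531)
```

View pics/side2.png

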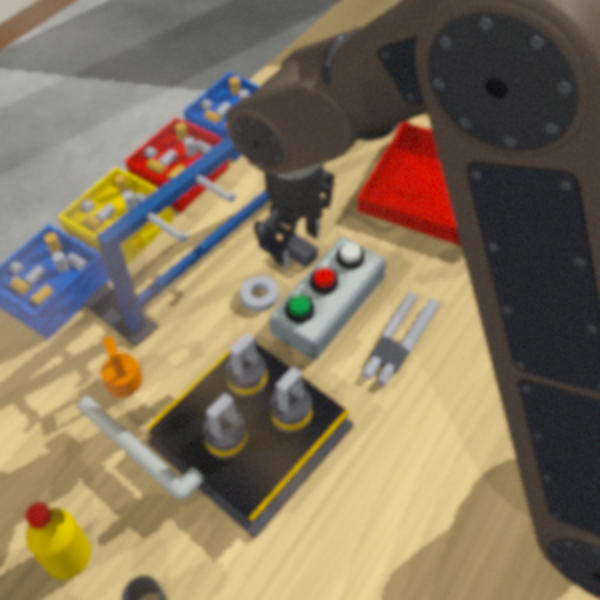

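View pics/top2.png

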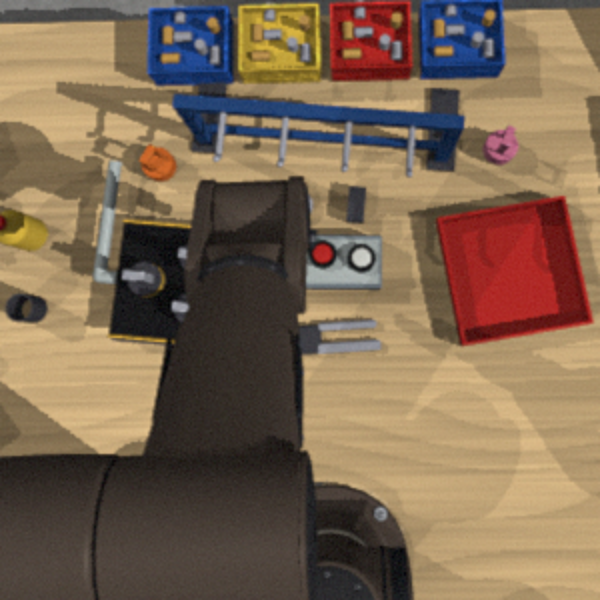

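All three weights stand upright on the plate and the rack is empty. Now press test and move the weights to the crate, re-measuring the crate before each placement.

```bash
python3 - <<'E' | tail -n +7
from t import *
press(B["g"],th+np.pi/2)
p=ctrl.get_tool_pos(); ctrl.move_linear([p[0],p[1],230],feed=250)
for s,k in (((42,-42),(50,-42)),((-42,-42),(-42,-42)),((0,42),(4,44))):
    xy=loc(PC,PA,s); p=ctrl.get_tool_pos(); ctrl.move_linear([p[0],p[1],230],feed=250)
    grab(xy,108,th+np.pi/2); ctrl.move_linear([*xy,230],feed=150)
    c,sz,a=crate(cam("top")); print("crate",c,sz,a)
    t=loc(c,np.radians(a),k); q=best([*t,230],th+np.pi/2)
    ctrl.reach([*t,230],q); print("w",ctrl.get_width(),ctrl.get_tool_pos())
    c2,sz,a2=crate(cam("side")); print("side",c2,sz,a2)
    setdown(t,64,60); print("t",ctrl.get_t())
p=ctrl.get_tool_pos(); ctrl.move_linear([p[0],p[1],230],feed=250)
ctrl.reach([560,30,330],best([560,30,330],th+np.pi/2)); ctrl.hold(1)
for n in ("side","top"):
    d=cam(n); cv2.imwrite(f"pics/{n}3.png",cv2.resize(d["color"][100:400,120:450],None,fx=2,fy=2))
print(crate(d))
E
```

```text
76.5 0.0 76.5; 76.0 0.6 76.0; 75.5 0.2 75.5; 75.0 -0.6 75.0; 74.5 0.8 74.5; 74.0 -0.1 74.0; 73.5 1.9 73.6; 73.0 1.7 73.0; 72.5 1.9 72.5; 72.0 2.0 72.0; 71.5 3.2 71.5; 71.0 3.0 71.0; 70.5 3.4 70.5; 70.0 3.1 70.0; 69.5 3.5 69.5; 69.0 3.8 69.0; 68.5 3.9 68.5; 68.0 5.1 68.0; 67.5 4.5 67.5; 67.0 4.7 67.0; 66.5 6.8 66.5; 66.0 11.5 66.5; 65.5 17.6 66.4; 
width 33.391864189596305
crate [ 481.8649292  -277.38574219] [220.56541443 221.44421387] 9.034957885742188
w 33.483617032082904 [ 538.23126417 -309.99468977  230.0595792 ]
side [ 503.83233643 -266.86044312] [185.13552856 223.70425415] 9.648366928100586
down at 64.5 expected 64 f 8.9
t 69.2833
width 33.38195568122418
crate [ 483.45330811 -269.36795044] [220.37579346 222.06855774] 8.948116302490234
w 33.33549841348093 [ 448.87814467 -316.58606187  230.02191539]
side [ 490.64697266 -268.47668457] [211.67904663 221.30537415] 8.595916748046875
down at 64.5 expected 64 f 7.0
t 81.2
width 33.46773662854114
crate [ 483.5871582  -268.95162964] [220.44825745 221.237854  ] 9.103042602539062
w 33.4211079159558 [ 480.88439451 -224.13918657  229.99352657]
side [ 492.56918335 -268.32763672] [208.11940002 222.12106323] 9.170792579650879
down at 64.5 expected 64 f 7.5
t 93.3083
(array([ 483.63128662, -269.01623535]), array([219.70031738, 221.38008118]), 9.036602973937988)
```

View pics/top3.png

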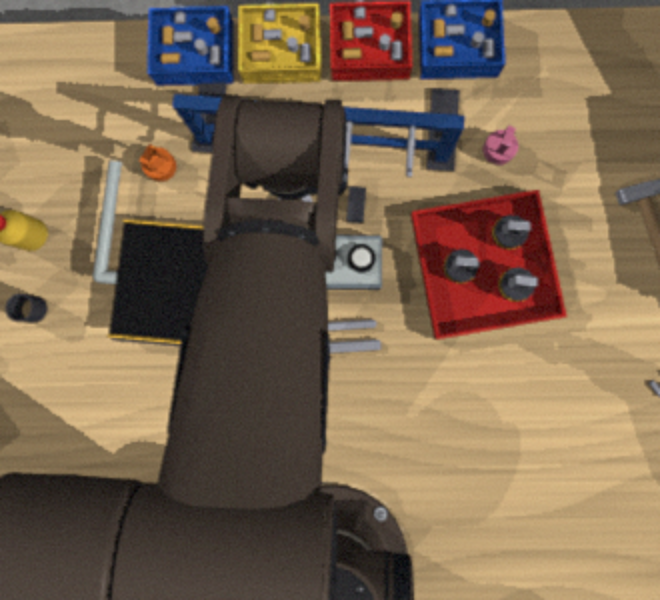

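View pics/side3.png

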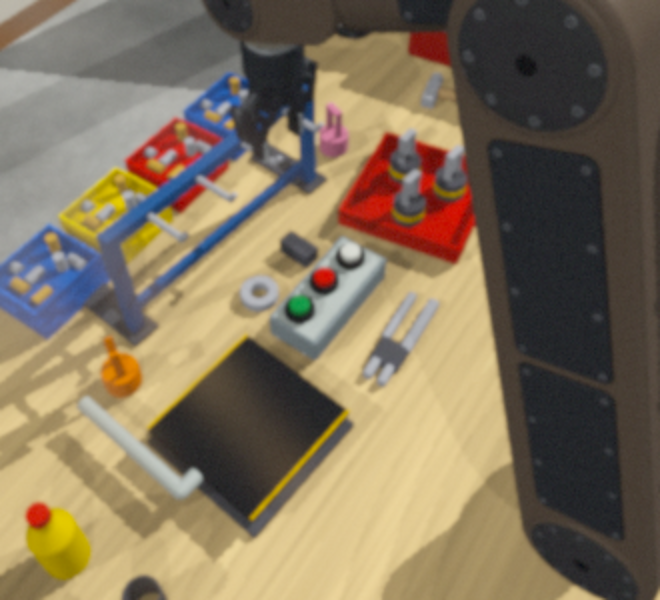

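All three weights stand upright inside the crate, at about (512,232), (460,265) and (518,284) in the top view. The plate and rack are empty, and the bench parts that show haven't moved.

```bash
python3 -c "
from workcell import ctrl
ctrl.hold(.5); print(ctrl.get_t()); ctrl.hand_in()"
```

```text
96.4833
the job is handed in; nothing more can be done
```

The footplate check is done and handed in at about 96 s of the 210 s allowed.

- **Zero button:** I pressed the white button with the plate empty. It reached its stop at about 7 mm of travel, with the force rising to 18 N, and I let it go.
- **Weights on the plate:** Three weights were present. I lifted them off pegs 1, 3 and 4 from the left. All three stood upright on the plate, with each body planned about 30 mm inside the edges. I confirmed this in the side picture; the top picture was partly blocked by the arm.
- **Test button:** I pressed the green button fully with all three weights standing there; it reached its stop at the same depth, and I let it go. The red stop button was not touched.
- **Weights in the crate:** The crate was knocked about 45 mm aside during the run, and I re-measured it before each placement. The first crate reading came out about 8 mm from the later ones, probably because the crate was still moving. That weight still stands clear of the walls.

The last pictures show three upright weights inside the crate, and an empty rack and plate. The bench parts that show in them are where they were, and the robot touches nothing. Side-camera readings of the crate differed from the top camera by 7 to 24 mm because the arm blocked part of its view, so I used the top camera.

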